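# Sort the bare clogs by size

## Task

Clear the four bare wooden clogs off the painting table and sort them by size: the two big ones go into the slatted wooden crate, the two small ones into the plain grey tub. Stand each clog flat on its sole on the bottom of its container, none on top of another or leaning on a wall; two of the clogs stand under the low ledge, so reach in at a slant. Leave the paint jar, the tin, the brush pot and the paint bottle standing where they are.

Things in the scene. Friction and masses are not known exactly. Their poses are not given: they have to be found in the camera images.
- big_a_center (a point): BIG bare wooden clog, 130 long, 56 wide, 62 high, 0.16 kg: flat upright sides (parallel over the middle 70, up to 45 high), upturned toe, foot opening behind. The point is its centre, 31 above the flat sole. x to the toe, z up. It starts on its sole on the table, in front of or under the ledge, its x within 0.5 rad of the world x line, toe away from or towards the robot.
- big_b_center (a point): The other big clog: same shape, size and axes as big_a.
- small_a_center (a point): SMALL bare wooden clog, 90 long, 42 wide, 50 high, 0.08 kg, shaped like the big ones (sides parallel over the middle 48, up to 37 high). The point is its centre, 25 above the flat sole. x to the toe, z up. It starts as the big ones do; any two of the four clogs are under the ledge.
- small_b_center (a point): The other small clog: same shape, size and axes as small_a.
- crate_in (a point): Slatted wooden crate for the big clogs, fixed, open above, on the left or right of the table: outside 220 (x) by 280 (y) by 55 high, walls 8, a 16 square post in each inner corner. The point is the centre of its inner floor, 8 above the table; inside 204 by 264, walls 47 high above the floor. z up.
- tub_in (a point): Plain grey plastic tub for the small clogs, fixed, open above, on the other side from the crate: outside 200 (x) by 230 (y) by 50 high, walls 5. The point is the centre of its inner floor, 5 above the table; inside 190 by 220, walls 45 high above the floor. z up.
- ledge: Fixed plywood board, 110 deep (x -45 to +65), 400 long (y), underside 220 and top 236 above the table, on two 16 mm posts at its back (x +55, y -178 and +178); open in front. Origin on the table, x away from the robot. Clogs stand under it near (0, -110) and (0, +110): a tool pointing straight down hits the board; one slanted 40 degrees, leaning back to the robot, goes in.
- jar_center (a point): Bystander: low yellow paint jar, 64 across, 60 high, on the table between the two front clogs. The point is half-way up. Loose.
- tin_center (a point): Bystander: small steel paint tin, 60 across, 52 high, under the ledge between the two clogs there. The point is half-way up. Loose.
- brush_pot_center (a point): Bystander: terracotta pot 68 across and 95 high with three brushes standing up to 176 high, beyond one of the containers. The point is 48 up. Loose.
- paint_bottle_center (a point): Bystander: blue paint bottle, 60 across, 150 high, beyond the other container. The point is half-way up. Loose.

How it is judged:
By the outcome, as a careful person would: the job done as asked, in the order asked, and still so for the second after the job is handed in, with the robot touching nothing.
It also fails if it takes over 72 s, if anything falls off the work surface, if the arm or the gripper's body presses on something with over 40 N, if the wrist force passes 120 N, or if a joint passes its speed limit or range.

## Robot

A 7-joint arm with a two-finger parallel gripper is mounted at the origin on the work surface. World frame = base frame: x ahead of the robot, y to its left, z up, the work surface at z = 0. Lengths are in m, angles in degrees, forces in N, time in s.
With the tool pointing down it reaches from about 0.4 to 0.85 m from the base axis. Payload 4.5 kg.
Tool frame: the origin (TCP) lies midway between the tips of the shut fingers; the grasp point (between the pads) lies 19 mm behind it; z points along the fingers, y is the direction in which the jaws open and shut (so a half turn about z gives the same grasp; the last joint's range is limited). The gripper opens to 88 mm and grips with 3 to 60 N. Pads are 18 mm wide; open, the fingers measure 123 mm over their backs; the gripper's body (75 mm by 187 mm) begins 45 mm behind the grasp point.
Start: joints at [-66.131, 39.483, -11.15, 89.685, 9.013, 51.709, -12.324], TCP at [0.233, 0.58, 0.239] pointing down, gripper open.
Joint ranges: [-172.22, 172.22], [-26.19, 119.32], [-84.43, 86.54], [7.71, 146.69], [-57.33, 237.33], [2.42, 119.75], [-152.13, 152.13]. Speed limits (degrees/s): [147.25, 147.25, 180, 180, 180, 180, 180].

## Interface

Orientations are given as [roll, pitch, yaw] about the fixed x, y, z axes, in that order (R = Rz(yaw) Ry(pitch) Rx(roll)).
In Python, from plant import env gives the robot as it stands.
- The arm moves only by the tool jog_arm, never from a script. Its argument "motion" is a list that holds one entry, the list of rows, each a list of 7 numbers: the opening in per cent of the stroke, from 0 (shut) to 100 (fully open), then the shift along the world's x, y, z in mm, then the turn, a rotation vector about the world's x, y, z in units of 10 degrees (1.0 is 10 degrees). In form: [[[hand, tx, ty, tz, rx, ry, rz], ...]]. A call has 1 to 12 rows; each row shifts and turns the commanded pose from where the row before left it; what a row does not reach is not made up. A row lasts 1/8 s, in which the tool goes at most 62.5 mm and 10.7 degrees, less where a joint would pass 70% of its speed; a pose out of reach is approached as far as the arm can. A call with a gripper value outside its range is refused whole. The fingers move at their own pace and stop on an object; "grip_force" is the grip in N (left out, the last holds). Time passes only in rows, so rows that do not move let the fingers close. It gives the time, the measured TCP pose, the force and the opening at its end, in the units of the state.
- env.sense(): the state, without advancing time (a new reading comes with each control period).
- env.read_camera(name): name is "scene" or "top" or "wrist"; returns (picture, depth): 400x640x3 uint8, blue, green, red; 400x640 float32, m along the optical axis (not along the pixel's ray), 0 where there is no reading.
- env.get_calibration(name): a dict with "fx", "fy", "cx", "cy" (pixels), "D" ([k1, k2, p1, p2, k3] as OpenCV has them; the pictures are not rectified), "pose" (4x4, takes a point from camera to world coordinates). Camera axes: x right, y up, looking along -z (the intrinsics and any distortion apply to the point x, -y, -z); pixel columns grow to the right and rows downward; lengths in m; the calibration is good to about 2 mm. A picture is of the moment at which its call begins: read the wrist's pose just before it. get_calibration takes no time and is no camera call; for the wrist camera it gives the pose at the moment of the call.
- env.close_job(): hands the job in, once; it reports no verdict.
The state is a dict: "time_s": time; "joints": joint angles; "qd": joint speeds; "joint_efforts": joint torques, N m; "tool_pos": TCP position; "tool_rot": TCP orientation; "force": force on the tool from outside, world axes, zero at the start; "torque": the same for the moment, N m; "finger_gap": finger opening in m.
Only numpy, scipy, OpenCV 4.12 (cv2) and the standard library are available. Lean on these libraries where they do the work, as an engineer would, in place of code of your own. Each camera call takes 0.05 s, during which the arm holds its last target.

## Working session

There is one attempt and no reset: what is moved stays moved. The work goes in short steps, Python scripts to look and compute and a tool call to move; the robot and the scene stay as the last step left them, time stands still between calls to the robot, and variables do not carry over. Pictures are saved under pics/ and viewed, and the job is handed in when it is done.

Besides the shell and the picture viewer there is one more tool, called after "Call:" by a JSON object that holds its "name" and its "arguments", one argument or row to a line. jog_arm: Moves the arm, as the interface text tells. Its arguments: {"type":"object","properties":{"motion":{"type":"array","items":{"type":"array","items":{"type":"array","items":{"type":"number"}}}},"grip_force":{"type":"number"}},"required":["motion"]}

```bash
ls -la; mkdir -p pics
python3 - <<'E'
from plant import env
import cv2
print(env.sense())
for n in("scene","top"):
    im,d=env.read_camera(n); cv2.imwrite(f"pics/{n}0.png",im)
    import numpy as np; np.save(f"pics/{n}0.npy",d)
    print(n,env.get_calibration(n))
E
```

```text
total 12
drwxr-xr-x  3 agent agent 4096 Dec  7 07:18 .
drwxr-xr-x 23 root  root  4096 Dec  7 07:18 ..
drwxr-xr-x  2 agent agent 4096 Dec  7 07:18 pics
{'time_s': 0.0, 'joints': array([-66.13004651,  39.53245219, -11.14329448,  89.74345351,
         9.0125831 ,  51.70998815, -12.32299786]), 'qd': array([-0.08144464,  0.02271509, -0.0217853 ,  0.13527545, -0.04681192,
       -0.01994852,  0.03610596]), 'joint_efforts': array([-4.80202671e-04, -5.27578318e+01, -1.26729213e+00, -1.53432173e+01,
       -5.26104087e-02,  6.38855170e-03,  1.61770677e-04]), 'tool_pos': array([0.23328225, 0.57915995, 0.23792392]), 'tool_rot': array([-1.79896221e+02,  8.60112584e-03,  1.58071422e+02]), 'force': array([ 0.51584265, -0.58592555, -0.04939472]), 'torque': array([ 0.00837019, -0.01210496, -0.01338761]), 'finger_gap': 0.0878595907103621}
scene {'fx': 409.1686314390714, 'fy': 409.1686314390714, 'cx': 317.1394619713158, 'cy': 189.47917111793467, 'D': array([-0.10596218,  0.        ,  0.        ,  0.        ,  0.        ]), 'pose': array([[ 0.32907477, -0.69516487,  0.63910532,  1.18615992],
       [ 0.94427306,  0.2477128 , -0.21676428, -0.1979231 ],
       [-0.00762766,  0.67482159,  0.73794149,  0.76019713],
       [ 0.        ,  0.        ,  0.        ,  1.        ]])}
top {'fx': 364.4543908360233, 'fy': 364.4543908360233, 'cx': 322.79306267647047, 'cy': 195.57001653347402, 'D': array([-0.06999335,  0.        ,  0.        ,  0.        ,  0.        ]), 'pose': array([[-0.00946456,  0.99856805, -0.05265234,  0.53639155],
       [-0.9999182 , -0.0099041 , -0.00809341,  0.01119569],
       [-0.00860329,  0.05257143,  0.99858011,  1.02092709],
       [ 0.        ,  0.        ,  0.        ,  1.        ]])}
```

View pics/scene0.png

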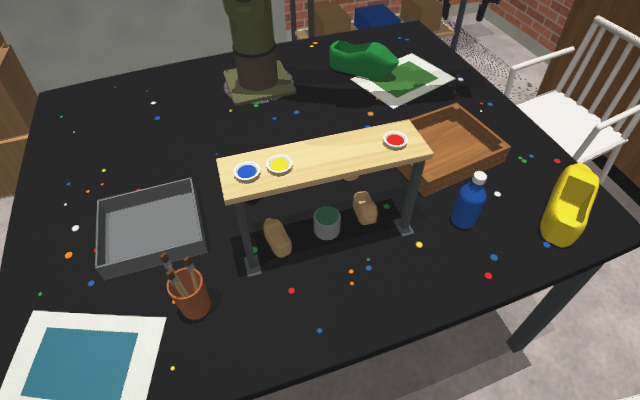

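View pics/top0.png

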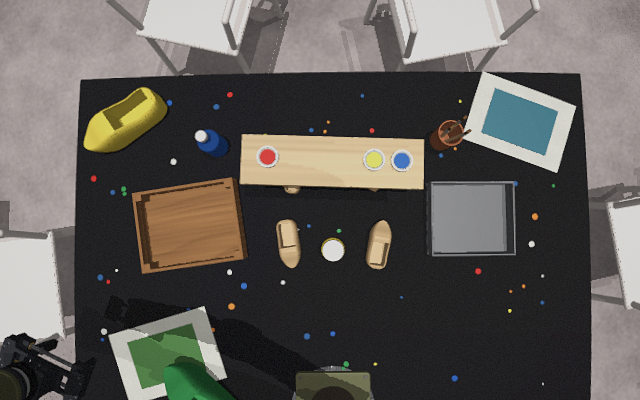

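The top view shows the crate on the left (+y) and the tub on the right. The front clogs are at px (288,243) and (379,245), with the jar at (333,250). The scene view shows two clogs under the ledge at (277,237) and (365,208). Next I'll get metric positions from the depth.

```bash
cat > h.py <<'E'
import numpy as np, cv2
from scipy.spatial.transform import Rotation as R
def cloud(d,c):
    K=np.array([[c['fx'],0,c['cx']],[0,c['fy'],c['cy']],[0,0,1]])
    v,u=np.mgrid[0:d.shape[0],0:d.shape[1]]
    p=cv2.undistortPointsIter(np.stack([u,v],-1).reshape(-1,1,2).astype(float),K,np.array(c['D'],float),None,None,(3,50,1e-9)).reshape(d.shape+(2,))
    P=np.stack([p[...,0]*d,-p[...,1]*d,-d],-1)
    T=c['pose']; W=P@T[:3,:3].T+T[:3,3]
    W[d<=0]=np.nan
    return W
def rect(P):
    """min-area rect in xy: centre, sizes, angle of long axis deg"""
    (cx,cy),(w,h),a=cv2.minAreaRect((P[:,:2]*1000).astype(np.float32))
    if w<h: w,h,a=h,w,a+90
    a=(a+90)%180-90
    return round(cx,1),round(cy,1),round(w,1),round(h,1),round(a,1)
E
python3 - <<'E'
from h import *
from plant import env
for n in("top","scene"):
    d=np.load(f"pics/{n}0.npy"); im=cv2.imread(f"pics/{n}0.png")
    W=cloud(d,env.get_calibration(n)); np.save(f"pics/W{n}.npy",W)
    z=W[...,2]
    print(n,"table z",np.nanmedian(z[np.abs(z)<.02]))
    m=((z>.006)&(z<.3)&(W[...,0]>.3)).astype(np.uint8)
    if n=="top": m=((z>.012)&(z<.3)&(W[...,0]>.25)).astype(np.uint8)
    k,l,s,c=cv2.connectedComponentsWithStats(m,connectivity=4)
    for i in range(1,k):
        if s[i,4]<60: continue
        P=W[l==i]; print(s[i],"zmax",P[:,2].max().round(3),"rect",rect(P))
E
```

```text
top table z -0.0006583156130983703
[  84   87   82   65 3107] zmax 0.102 rect (795.8, 575.6, 243.1, 87.3, -53.9)
[430 115  41  35 728] zmax 0.178 rect (745.3, -312.5, 67.8, 65.8, -2.0)
[195 130  33  27 609] zmax 0.153 rect (730.9, 313.7, 60.6, 52.3, -33.1)
[ 240  134  185   60 9321] zmax 0.249 rect (650.9, -3.3, 400.0, 116.0, 87.8)
[ 132  177  115   96 2302] zmax 0.06 rect (511.3, 386.8, 284.6, 222.0, -81.8)
[ 427  181   89   76 1487] zmax 0.055 rect (522.8, -384.0, 232.4, 201.2, 89.5)
[276 219  25  49 678] zmax 0.064 rect (460.6, 114.3, 129.7, 56.0, 8.9)
[366 220  26  49 713] zmax 0.065 rect (457.0, -129.9, 129.9, 55.7, -9.9)
[321 238  23  23 431] zmax 0.065 rect (444.9, -4.4, 59.8, 57.1, 89.5)
[ 36 339  22  11 138] zmax 0.289 rect (259.2, 622.4, 20.3, 10.8, 57.7)
scene table z 0.00010869690826298406
[  216   103   295   168 17060] zmax 0.248 rect (638.5, 185.9, 775.5, 330.7, -71.2)
[ 540  163   60   83 3220] zmax 0.102 rect (799.3, 578.2, 245.9, 90.0, -53.2)
[  95  177  115  142 5431] zmax 0.177 rect (602.6, -383.1, 358.4, 231.5, -0.3)
[353 191  24  34 610] zmax 0.052 rect (643.6, 102.5, 90.3, 41.1, -8.7)
[314 206  27  34 756] zmax 0.059 rect (657.0, 4.1, 59.2, 55.7, 66.7)
[264 218  28  39 736] zmax 0.052 rect (647.7, -112.9, 92.5, 41.8, 8.9)
```

Run:
```python
import cv2
a=cv2.imread("pics/top0.png")[170:285,230:435]; cv2.imwrite("pics/c1.png",cv2.resize(a,None,fx=3.8,fy=3.8,interpolation=cv2.INTER_CUBIC))
a=cv2.imread("pics/scene0.png")[110:280,210:440]; cv2.imwrite("pics/c2.png",cv2.resize(a,None,fx=3.4,fy=3.4,interpolation=cv2.INTER_CUBIC))
```

```text
(no output)
```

View pics/c1.png

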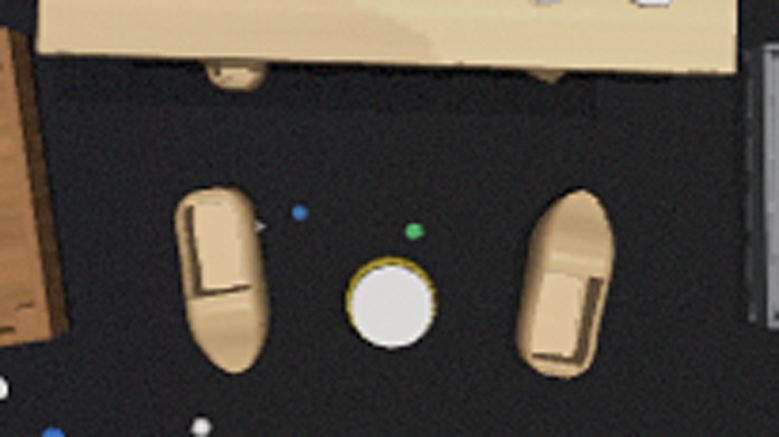

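View pics/c2.png

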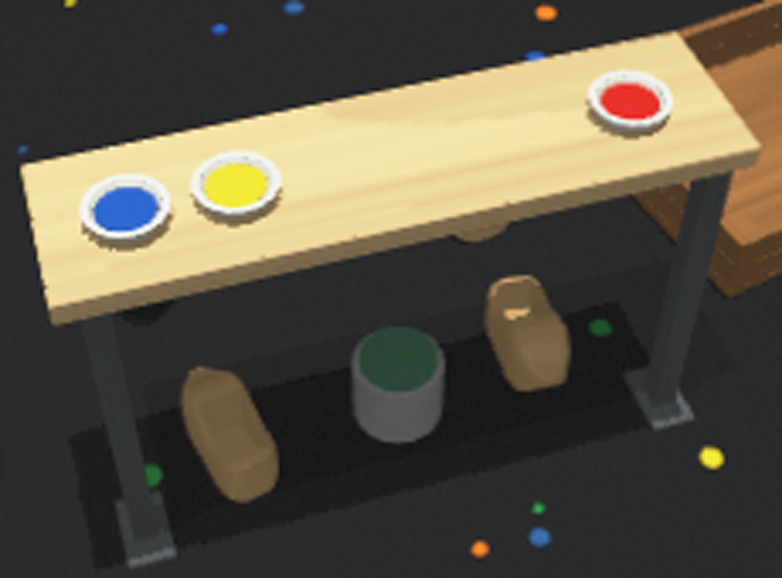

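The depth gives these poses (mm, degrees):

| Item | x, y | Axis or yaw | Measured size |
|---|---|---|---|
| Left front clog (big) | 460.6, 114.3 | axis +8.9° | 130×56 |
| Right front clog (big) | 457, -130 | axis -9.9° | 130×56 |
| Left clog under the ledge (small) | 643.6, 102.5 | axis -8.7° | 90×41 |
| Right clog under the ledge (small) | 647.7, -112.9 | axis +8.9° | 92×42 |
| Crate | 511, 387 | yaw 8.2° | 285×222 |
| Tub | 523, -384 | yaw about -0.5° | 232×201 |

All sizes match the given ones. I'll start with the left big clog.

Call:
{"name": "jog_arm", "arguments": {
  "motion": [
    [[100,25.3,-51.7,-8,0,0,0.343],[100,25.3,-51.7,-8,0,0,0.343],[100,25.3,-51.7,-8,0,0,0.343],[100,25.3,-51.7,-8,0,0,0.343],[100,25.3,-51.7,-8,0,0,0.343],[100,25.3,-51.7,-8,0,0,0.343],[100,25.3,-51.7,-8,0,0,0.343],[100,25.3,-51.7,-8,0,0,0.343],[100,25.3,-51.7,-8,0,0,0.343],[100,0,0,0,0,0,0]]
  ],
  "grip_force": 30
}}

```text
time_s: 1.35
tool_pos: [0.4623, 0.1083, 0.1657]
tool_rot: [-179.8, -0.1, -171.7]
force: [-1.4, 0.8, -0.4]
finger_gap: 0.0886
```

```bash
cat > w.py <<'E'
import sys
from h import *
from plant import env
def shot(tag,cam="wrist"):
    c=env.get_calibration(cam); im,d=env.read_camera(cam)
    cv2.imwrite(f"pics/{tag}.png",im); W=cloud(d,c); np.save(f"pics/{tag}_W.npy",W)
    s=env.sense(); print(round(s['time_s'],2),(s['tool_pos']*1000).round(1),s['tool_rot'].round(1),s['force'].round(1),round(s['finger_gap']*1000,1))
    return im,W
def comps(W,lo,hi=.3,mn=150,box=None):
    z=W[...,2]; m=((z>lo)&(z<hi)).astype(np.uint8)
    if box: m&=((W[...,0]>box[0])&(W[...,0]<box[1])&(W[...,1]>box[2])&(W[...,1]<box[3])).astype(np.uint8)
    k,l,s,c=cv2.connectedComponentsWithStats(m,connectivity=4)
    for i in range(1,k):
        if s[i,4]>mn:
            P=W[l==i]; print(s[i],"z",P[:,2].min().round(3),P[:,2].max().round(3),rect(P))
E
python3 - <<'E'
from w import *
im,W=shot("w1"); comps(W,.01,.1)
E
```

```text
1.4 [461.5 112.  166.2] [-1.800e+02 -1.000e-01 -1.714e+02] [0.  0.5 0.2] 88.3
[  40   80   92  129 8842] z 0.01 0.063 (455.8, -125.8, 131.0, 54.2, -10.5)
[ 168  119   79   68 4098] z 0.01 0.062 (439.9, -0.5, 59.8, 59.4, 83.5)
[ 296  121   58  128 6155] z 0.01 0.063 (459.5, 116.4, 130.6, 55.8, 8.6)
[ 427  163  213  104 5663] z 0.011 0.057 (454.6, 355.4, 230.5, 101.8, -81.5)
[  0 223   9  42 196] z 0.01 0.022 (595.7, -267.6, 53.7, 4.6, -1.6)
[623 244  17  52 452] z 0.012 0.032 (513.0, 522.8, 63.2, 7.5, 11.7)
[281 282  35  15 401] z 0.01 0.037 (603.2, 105.1, 43.5, 20.1, -78.0)
[189 326  46  26 903] z 0.038 0.057 (656.7, 12.7, 49.1, 40.6, -20.2)
[415 326  31  27 559] z 0.014 0.056 (618.6, 274.9, 41.5, 24.1, 8.3)
[273 327  36  25 746] z 0.027 0.051 (661.0, 104.2, 49.2, 43.4, 3.4)
```

View pics/w1.png

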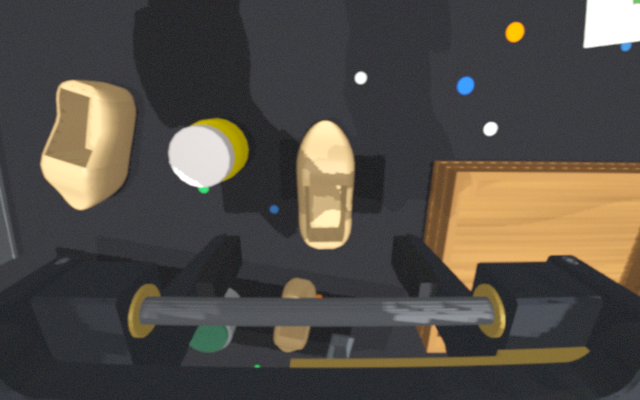

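The wrist view shows the left clog between the fingers at (325,185). It measures (459.5,116.4), within 2 mm of the top view. Descending to grip.

Call:
{"name": "jog_arm", "arguments": {
  "motion": [
    [[100,0,0.5,-50,0,0,0],[100,0,0,-50,0,0,0],[100,0,0,-35,0,0,0],[100,0,0,-16,0,0,0],[100,0,0,0,0,0,0],[0,0,0,0,0,0,0],[0,0,0,0,0,0,0],[0,0,0,0,0,0,0],[0,0,0,0,0,0,0],[0,0,0,0,0,0,0]]
  ],
  "grip_force": 30
}}

```text
time_s: 2.65
tool_pos: [0.4615, 0.1152, 0.0163]
tool_rot: [180.0, 0.1, -171.1]
force: [-1.1, 0.7, 6.4]
finger_gap: 0.0556
```

Call:
{"name": "jog_arm", "arguments": {
  "motion": [
    [[0,0,0,30,0,0,0],[0,0,0,45,0,0,0],[0,0,10,25,0,0,0],[0,7,50,0,0,0,-0.01],[0,7,54,0,0,0,-0.01],[0,7,54,0,0,0,-0.01],[0,7,54,0,0,0,-0.01],[0,7,54,0,0,0,-0.01],[0,7,45,0,0,0,-0.01],[0,0.5,10,0,0,0,0],[0,0,0,0,0,0,0]]
  ]
}}

```text
time_s: 4.03
tool_pos: [0.503, 0.4453, 0.115]
tool_rot: [-179.9, -0.1, -171.6]
force: [-0.3, -0.9, -1.9]
finger_gap: 0.0556
```

Run:
```python
from w import *
im,W=shot("w2");
```

```text
4.08 [503.6 443.9 115.1] [-1.798e+02 -1.000e-01 -1.717e+02] [ 0.1 -1.1 -1.8] 55.5
```

View pics/w2.png

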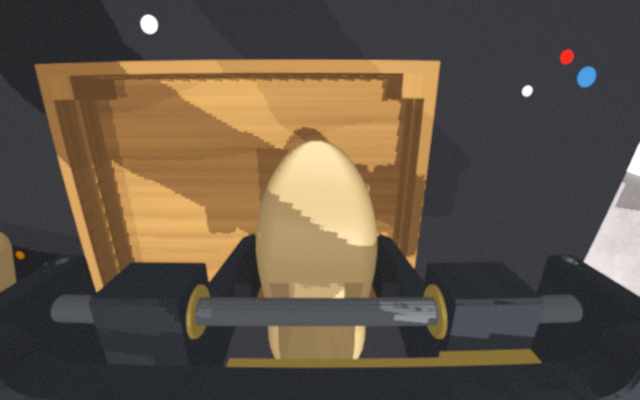

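The clog is held level over the right half of the crate, with clearance to the wall at px x≈415. Lowering and releasing.

Call:
{"name": "jog_arm", "arguments": {
  "motion": [
    [[0,0,0,-40,0,0,0],[0,0,0,-30,0,0,0],[0,0,0,-15,0,0,0],[0,0,0,-5,0,0,0],[0,0,0,0,0,0,0],[80,0,0,0,0,0,0],[80,0,0,0,0,0,0],[80,0,0,0,0,0,0],[80,0,0,30,0,0,0],[80,0,0,60,0,0,0],[80,0,-20,45,0,0,0]]
  ]
}}

```text
time_s: 5.45
tool_pos: [0.5032, 0.4284, 0.1634]
tool_rot: [179.8, 0.1, -171.5]
force: [0.1, -0.3, 1.0]
finger_gap: 0.0706
```

Call:
{"name": "jog_arm", "arguments": {
  "motion": [
    [[100,-4.7,-55,0,0,0,-0.184],[100,-4.7,-55,0,0,0,-0.184],[100,-4.7,-55,0,0,0,-0.184],[100,-4.7,-55,0,0,0,-0.184],[100,-4.7,-55,0,0,0,-0.184],[100,-4.7,-55,0,0,0,-0.184],[100,-4.7,-55,0,0,0,-0.184],[100,-4.7,-55,0,0,0,-0.184],[100,-4.7,-55,0,0,0,-0.184],[100,-4.7,-55,0,0,0,-0.184],[100,0,0,0,0,0,0],[100,0,0,0,0,0,0]]
  ]
}}

```text
time_s: 6.95
tool_pos: [0.457, -0.1234, 0.161]
tool_rot: [179.9, 0.0, 170.0]
force: [-0.2, -0.3, -0.3]
finger_gap: 0.0883
```

Run:
```python
from w import *
im,W=shot("w3"); comps(W,.01,.1)
im,W=shot("t3","top"); comps(W,.012,.1,60,(.3,.62,-.3,.56))
a=im[160:290,110:450]; cv2.imwrite("pics/t3c.png",cv2.resize(a,None,fx=2.3,fy=2.3,interpolation=cv2.INTER_CUBIC))
```

```text
7.0 [ 457.2 -122.5  161. ] [179.9   0.  170.1] [-1.   0.7  0.3] 88.0
[ 395  119   82   70 4339] z 0.01 0.062 (439.6, -5.4, 60.3, 59.9, -89.3)
[ 283  121   57  129 6428] z 0.01 0.063 (455.9, -128.3, 130.4, 55.5, -10.9)
[   0  176  205  113 5304] z 0.01 0.051 (465.1, -380.3, 229.9, 87.5, 89.4)
[188 326  40  23 626] z 0.017 0.05 (608.3, -287.4, 40.5, 29.1, -89.1)
[332 326  42  33 989] z 0.01 0.05 (653.1, -110.2, 65.8, 41.3, 8.2)
[422 326  24  27 300] z 0.03 0.057 (655.8, -18.0, 39.8, 14.1, 12.7)
[298 346  14  13 160] z 0.011 0.03 (683.2, -177.0, 19.1, 10.2, 56.3)
7.05 [ 457.2 -122.2  161. ] [179.9   0.  170.1] [ 0.5 -0.1  0.2] 88.3
[427 183  14  50 282] z 0.012 0.052 (555.1, -272.9, 136.0, 27.1, -11.1)
[ 132  185  115   88 2064] z 0.012 0.058 (511.0, 386.6, 284.2, 221.7, -81.7)
[284 186  16   8  62] z 0.014 0.042 (606.9, 105.0, 40.6, 19.5, 88.2)
[ 155  205   28   47 1054] z 0.012 0.072 (504.0, 443.4, 125.6, 63.1, 0.3)
[369 220  23  19 295] z 0.012 0.064 (498.4, -136.5, 54.2, 45.8, 81.5)
[321 238  23  23 433] z 0.017 0.063 (445.0, -4.3, 59.7, 57.1, 89.6)
[366 242   8  13  63] z 0.012 0.057 (445.4, -110.0, 35.3, 19.8, -10.1)
[366 261  16   8  73] z 0.012 0.05 (400.7, -114.3, 41.4, 13.8, 70.6)
```

View pics/t3c.png

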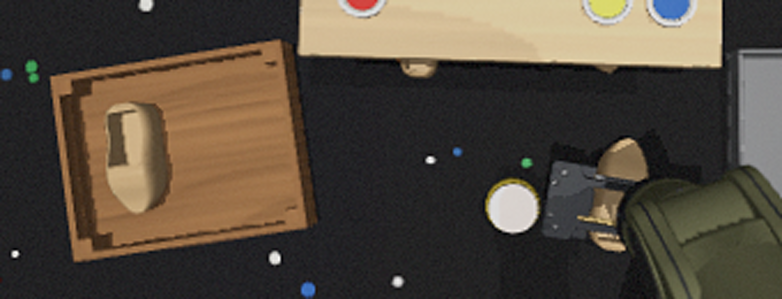

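The first big clog stands in the crate's left part (px 135,157), flat, with its top at 72 mm. The second big clog is at about (456.5,-129). Correcting y by -6.5 mm and gripping.

Call:
{"name": "jog_arm", "arguments": {
  "motion": [
    [[100,0,-6.5,-45,0,0,-0.04],[100,0,0,-50,0,0,0],[100,0,0,-35,0,0,0],[100,0,0,-15,0,0,0],[100,0,0,0,0,0,0],[0,0,0,0,0,0,0],[0,0,0,0,0,0,0],[0,0,0,0,0,0,0],[0,0,0,0,0,0,0],[0,0,0,30,0,0,0],[0,0,0,45,0,0,0],[0,0,0,30,0,0,0]]
  ]
}}

```text
time_s: 8.55
tool_pos: [0.4565, -0.1309, 0.1223]
tool_rot: [-180.0, 0.0, 169.5]
force: [0.4, -1.1, -2.7]
finger_gap: 0.0559
```

Call:
{"name": "jog_arm", "arguments": {
  "motion": [
    [[0,7,51,0,0,0,0.207],[0,7,51,0,0,0,0.207],[0,7,51,0,0,0,0.207],[0,7,51,0,0,0,0.207],[0,7,51,0,0,0,0.207],[0,7,51,0,0,0,0.207],[0,7,51,0,0,0,0.207],[0,7,51,0,0,0,0.207],[0,7,51,0,0,0,0.207],[0,0,0,-20,0,0,0],[0,0,0,0,0,0,0]]
  ]
}}

```text
time_s: 9.93
tool_pos: [0.5182, 0.327, 0.099]
tool_rot: [-179.8, -0.2, -171.8]
force: [0.1, -0.5, -1.8]
finger_gap: 0.0558
```

Run:
```python
from w import *
im,W=shot("w4")
```

```text
9.97 [519.  326.8  99.9] [-1.798e+02 -1.000e-01 -1.719e+02] [ 0.2 -0.9 -2.7] 55.6
```

View pics/w4.png

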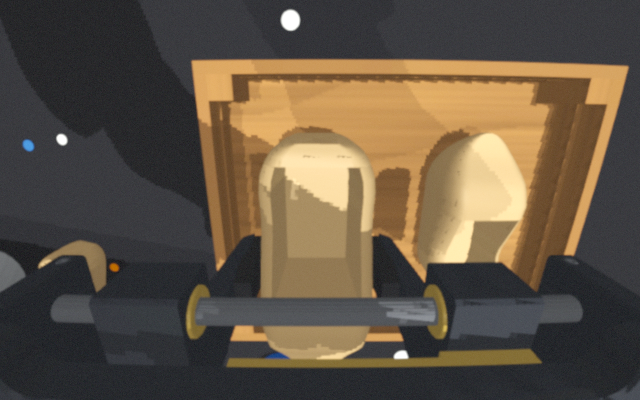

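The clog is held level over the free left half of the crate, clear of the first clog on the right. Lowering and releasing.

Call:
{"name": "jog_arm", "arguments": {
  "motion": [
    [[0,0,0,-35,0,0,0],[0,0,0,-22,0,0,0],[0,0,0,-12,0,0,0],[0,0,0,-5,0,0,0],[0,0,0,0,0,0,0],[78,0,0,0,0,0,0],[78,0,0,0,0,0,0],[78,0,0,0,0,0,0],[78,0,0,30,0,0,0],[78,0,0,60,0,0,0],[78,0,0,45,0,0,0],[78,-30,-30,10,0,0,0]]
  ]
}}

```text
time_s: 11.48
tool_pos: [0.4925, 0.3022, 0.1754]
tool_rot: [179.6, 0.5, -171.8]
force: [-0.6, -0.5, -0.1]
finger_gap: 0.0688
```

```bash
cat >> w.py <<'E'
def plan(psi,th,tcp):
    s=env.sense(); Rc=R.from_euler('xyz',s['tool_rot'],degrees=True)
    Rt=R.from_euler('z',psi,degrees=True)*R.from_euler('y',-th,degrees=True)*R.from_euler('xyz',[180,0,180],degrees=True)
    rv=(Rt*Rc.inv()).as_rotvec(degrees=True)/10
    print("d",(np.array(tcp)-s['tool_pos']*1000).round(1),"rv(10deg)",rv.round(3),"approach",Rt.apply([0,0,1]).round(4))
E
python3 - <<'E'
from w import *
im,W=shot("t5","top")
comps(W,.012,.1,60,(.4,.62,.2,.56))
a=im[130:290,110:450]; cv2.imwrite("pics/t5c.png",cv2.resize(a,None,fx=2.3,fy=2.3,interpolation=cv2.INTER_CUBIC))
plan(-8.7,32,[551,116.6,166.5])
E
```

```text
11.53 [485.9 294.1 174.1] [-1.798e+02 -1.000e-01 -1.718e+02] [-4.9 -5.5  0.2] 68.6
[132 185  72  32 528] z 0.012 0.058 (605.8, 452.8, 194.7, 63.4, -64.2)
[173 185  74  82 805] z 0.012 0.059 (508.3, 344.7, 203.3, 203.2, 7.2)
[197 199  25  25 424] z 0.016 0.072 (553.0, 333.9, 58.3, 57.9, -68.9)
[155 205  26  18 370] z 0.012 0.058 (544.8, 447.7, 55.2, 45.2, -84.1)
d [  65.1 -177.5   -7.6] rv(10deg) [ 0.005 -3.222 -1.635] approach [ 0.5238 -0.0802 -0.848 ]
```

View pics/t5c.png

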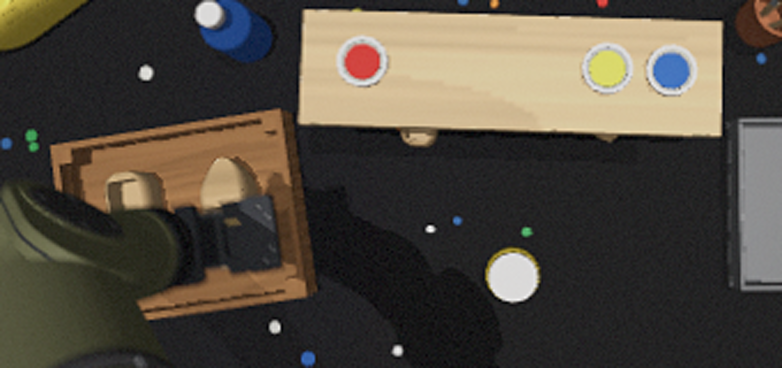

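Both big clogs are in the crate. I'll swing to a slanted pre-pose in front of the left under-ledge clog.

Call:
{"name": "jog_arm", "arguments": {
  "motion": [
    [[72,10,-36,0,0,-0.644,-0.327],[72,10,-36,0,0,-0.644,-0.327],[72,10,-36,0,0,-0.644,-0.327],[72,10,-36,0,0,-0.644,-0.327],[72,15,-36,0,0,-0.644,-0.327],[72,0,0,0,0,0,0],[72,0,0,0,0,0,0]]
  ]
}}

```text
time_s: 12.4
tool_pos: [0.5142, 0.1573, 0.1644]
tool_rot: [-175.8, 19.8, 177.1]
force: [0.5, 0.1, 0.2]
finger_gap: 0.0635
```

Run:
```python
from w import *
im,W=shot("w6"); comps(W,.01,.1)
plan(-8.7,32,[551,116.6,166.5])
```

```text
12.45 [514.4 157.4 164.5] [-175.8   19.9  177.1] [-0.3  0.4 -0.9] 62.8
[  418     0   222   250 20314] z 0.01 0.058 (513.5, 368.7, 240.0, 221.8, -81.8)
[  83   33  102   87 6475] z 0.01 0.062 (440.6, -0.0, 60.3, 59.7, 67.3)
[  472    61    99   147 11115] z 0.01 0.071 (518.2, 326.4, 130.7, 53.4, 7.1)
[   0  172   38   64 1371] z 0.01 0.05 (592.8, -273.3, 88.1, 42.9, -33.6)
[ 272  199   36   63 1839] z 0.01 0.05 (640.9, 106.1, 90.9, 41.1, -4.3)
[  89  208   78   75 2822] z 0.01 0.07 (662.6, -123.7, 116.9, 78.0, -38.1)
[ 187  215   56   54 1815] z 0.01 0.056 (644.2, 4.3, 56.0, 48.7, -64.2)
[342 254  13  43 518] z 0.01 0.078 (696.4, 176.8, 15.2, 4.5, 87.3)
[427 256  41  27 318] z 0.01 0.04 (712.9, 312.7, 56.2, 21.0, -68.3)
[614 270  26  26 365] z 0.01 0.044 (745.5, 577.2, 31.9, 6.3, -54.8)
d [ 36.6 -40.8   2. ] rv(10deg) [ 0.256 -1.247 -0.388] approach [ 0.5238 -0.0802 -0.848 ]
```

View pics/w6.png

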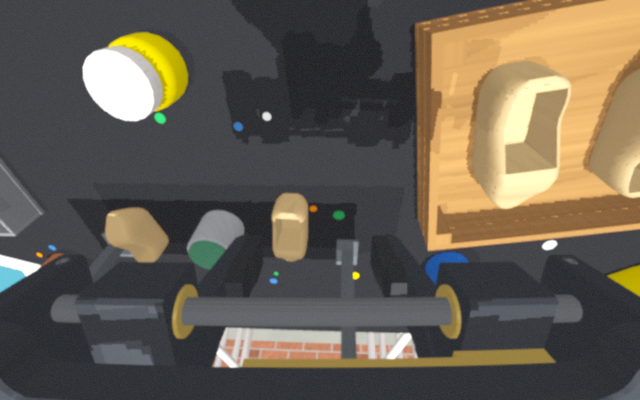

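The row limits cut that move short. The clog shows at (290,227). Completing the move in smaller steps.

Call:
{"name": "jog_arm", "arguments": {
  "motion": [
    [[72,9,-10.2,0.5,0.064,-0.312,-0.097],[72,9,-10.2,0.5,0.064,-0.312,-0.097],[72,9,-10.2,0.5,0.064,-0.312,-0.097],[72,9.6,-10.2,0.5,0.064,-0.312,-0.097],[72,0,0,0,0,0,0],[72,0,0,0,0,0,0]]
  ]
}}

```text
time_s: 13.2
tool_pos: [0.5469, 0.1196, 0.1662]
tool_rot: [-178.9, 30.5, 172.2]
force: [-0.6, -0.5, 0.2]
finger_gap: 0.0631
```

Run:
```python
from w import *
im,W=shot("w7"); comps(W,.01,.1)
print(env.sense()['joints'].round(1))
plan(-8.7,32,[551,116.6,166.5])
```

```text
13.25 [547.  119.8 166.4] [-178.9   30.6  172.2] [ 0.4 -0.5 -0.1] 63.4
[  55    0  127   71 6849] z 0.01 0.062 (448.8, -2.1, 61.3, 45.8, 79.7)
[  458     0   182   193 24753] z 0.011 0.071 (539.0, 341.2, 179.3, 179.0, 8.3)
[ 298  148   38   68 2101] z 0.01 0.05 (640.8, 105.1, 91.1, 41.1, -5.9)
[   0  157   45   62 1650] z 0.01 0.05 (603.9, -283.5, 90.6, 47.9, -47.0)
[ 209  173   56   59 2566] z 0.01 0.057 (648.6, 6.1, 57.8, 57.0, -77.7)
[  42  174  143  100 4562] z 0.01 0.1 (692.0, -196.4, 250.5, 88.0, -60.2)
[ 459  196   77   68 3397] z 0.01 0.1 (716.6, 314.1, 59.6, 31.6, -71.4)
[371 202  18  34 476] z 0.01 0.062 (700.1, 172.4, 23.1, 12.5, -49.1)
[ 556  212   84   73 3526] z 0.01 0.077 (830.4, 525.5, 113.6, 83.4, -52.7)
[213 356  31  11 182] z 0.01 0.048 (1581.4, -379.7, 135.5, 24.8, -76.9)
[-21.2  38.6 -10.  131.6 120.5  28.6 -64. ]
d [ 4.  -3.2  0.1] rv(10deg) [ 0.074 -0.154 -0.033] approach [ 0.5238 -0.0802 -0.848 ]
```

View pics/w7.png

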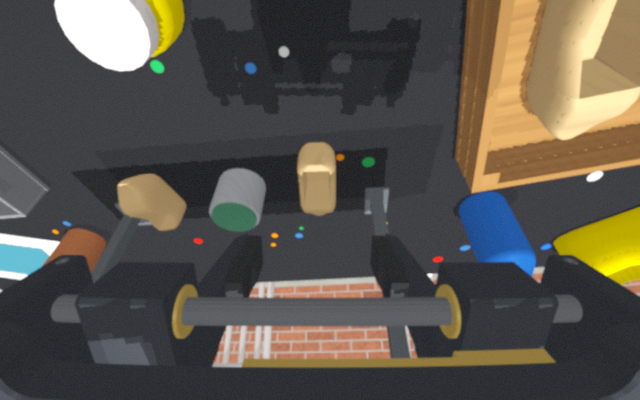

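The clog under the ledge shows at (317,178). The wrist gives (641,105) and the scene camera (643.6,102.5), so I'll use (642,104), axis -7.5°. I'll advance part way and check.

Call:
{"name": "jog_arm", "arguments": {
  "motion": [
    [[72,2.4,-3.6,0,0.07,-0.154,-0.01],[72,16,-2.1,-25.5,0,0,0],[72,16,-2.1,-25.5,0,0,0],[72,16,-2.1,-25.5,0,0,0],[72,13,-1.7,-21,0,0,0],[72,0,0,0,0,0,0],[72,0,0,0,0,0,0]]
  ]
}}

```text
time_s: 14.12
tool_pos: [0.6098, 0.108, 0.0693]
tool_rot: [-179.9, 32.0, 171.6]
force: [-0.8, 0.5, -0.2]
finger_gap: 0.0635
```

Run:
```python
from w import *
im,W=shot("w8"); comps(W,.01,.1)
plan(-7.5,32,[644,103.7,14])
im,W=shot("s8","scene")
cv2.imwrite("pics/s8c.png",cv2.resize(im[90:280,200:450],None,fx=3,fy=3,interpolation=cv2.INTER_CUBIC))
```

```text
14.18 [609.9 108.   69.6] [-179.9   32.   171.6] [-0.7  0.7 -0.4] 63.4
[  514     0   126   283 19325] z 0.01 0.062 (624.0, 297.4, 243.6, 68.5, 11.3)
[ 286  164   61   96 4984] z 0.01 0.05 (629.7, 106.2, 69.1, 41.5, -4.8)
[ 154  201  109   96 6211] z 0.01 0.1 (623.2, 38.4, 126.9, 55.2, -54.3)
[  17  203  116   74 4987] z 0.01 0.05 (641.4, -109.7, 87.6, 39.7, 10.1)
[ 371  233   59   64 2155] z 0.01 0.1 (641.5, 158.0, 120.5, 28.2, 11.5)
[622 269  18  27 312] z 0.01 0.036 (854.2, 477.3, 56.7, 11.9, 17.0)
[  0 271  24  21 270] z 0.01 0.034 (723.1, -291.7, 23.4, 8.2, 40.9)
d [ 34.1  -4.3 -55.6] rv(10deg) [0.005 0.003 0.095] approach [ 0.5254 -0.0692 -0.848 ]
14.22 [609.9 108.1  69.7] [-180.    32.1  171.6] [-0.6 -0.4  0.5] 63.8
```

View pics/w8.png

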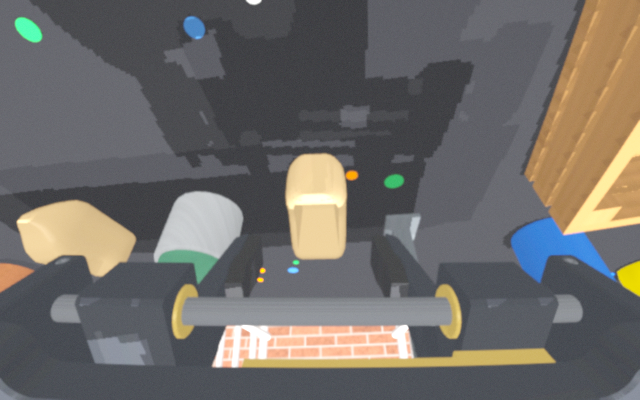

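View pics/s8c.png

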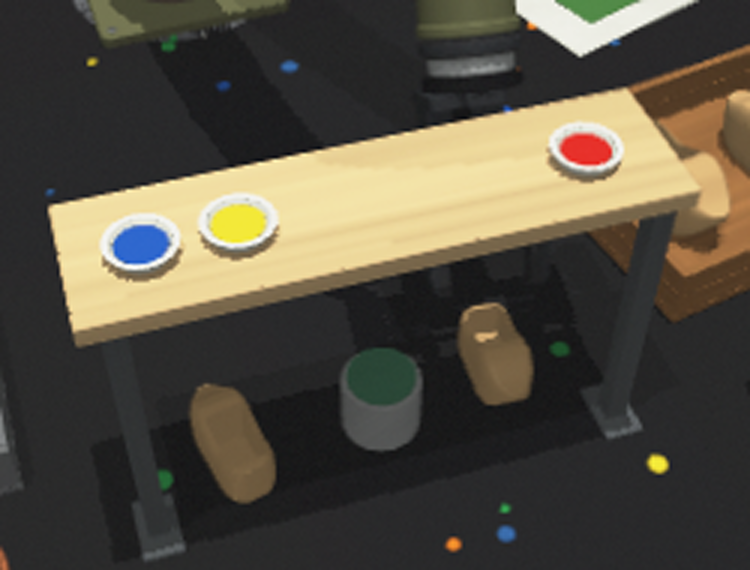

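The clog is centred between the fingers at (317,205) and the tin is clear. Going in the rest of the way to grip, then a small lift.

Call:
{"name": "jog_arm", "arguments": {
  "motion": [
    [[72,12,-1.5,-20,0,0,0.095],[72,12,-1.5,-20,0,0,0],[72,10,-1.5,-15.6,0,0,0],[72,0,0,0,0,0,0],[0,0,0,0,0,0,0],[0,0,0,0,0,0,0],[0,0,0,0,0,0,0],[0,0,0,0,0,0,0]]
  ],
  "grip_force": 25
}}

```text
time_s: 15.22
tool_pos: [0.6441, 0.1033, 0.0138]
tool_rot: [-180.0, 32.1, 172.5]
force: [-2.5, 0.8, 6.9]
finger_gap: 0.0417
```

Call:
{"name": "jog_arm", "arguments": {
  "motion": [
    [[0,0,0,10,0,0,0],[0,-16,2,12,0,0,0],[0,-22,3,16,0,0,0],[0,-22,3,16,0,0,0],[0,-22,3,16,0,0,0],[0,-22,3,16,0,0,0],[0,-20,0,20,0,0,0],[0,0,0,0,0,0,0]]
  ]
}}

```text
time_s: 16.23
tool_pos: [0.5196, 0.1171, 0.1203]
tool_rot: [-180.0, 32.0, 172.5]
force: [-0.1, 0.3, -0.4]
finger_gap: 0.0418
```

Run:
```python
from w import *
im,W=shot("w9"); comps(W,.01,.1)
print(env.sense()['joints'].round(1))
plan(0,32,[517,-434,140])
```

```text
16.27 [520.7 117.1 119.7] [-180.    32.1  172.5] [ 0.8 -1.2 -1. ] 42.0
[  462     0   178   295 33248] z 0.01 0.091 (564.9, 333.9, 322.3, 167.3, 13.9)
[   34    11   143   129 12851] z 0.01 0.062 (440.2, -0.4, 60.1, 59.6, 71.4)
[  0 210  32  48 972] z 0.01 0.049 (603.4, -269.9, 47.5, 22.0, -28.0)
[  97  215   84   80 3209] z 0.01 0.074 (662.6, -124.5, 118.3, 77.9, -37.8)
[ 208  215   56   57 1962] z 0.01 0.056 (643.4, 3.6, 57.4, 46.8, -67.1)
[ 583  244   57   52 1502] z 0.01 0.073 (788.6, 521.5, 70.0, 11.6, -53.1)
[-17.   46.2 -19.4 138.7 131.3  44.1 -77.3]
d [  -3.7 -551.1   20.3] rv(10deg) [0.003 0.01  0.754] approach [ 0.5299  0.     -0.848 ]
```

View pics/w9.png

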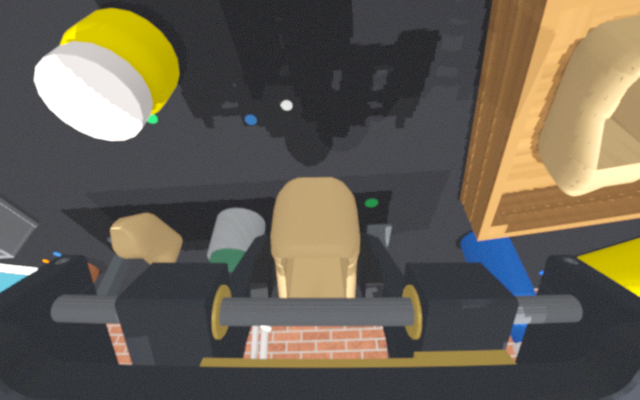

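The clog is held level and clear of the ledge. Carrying it over to the tub.

Call:
{"name": "jog_arm", "arguments": {
  "motion": [
    [[0,0,-25,2,0,0,0.04],[0,0,-48,2,0,0,0.06],[0,0,-48,2,0,0,0.06],[0,0,-48,1,0,0,0.06],[0,0,-48,1,0,0,0.06],[0,0,-48,1,0,0,0.07],[0,1,-48,1,0,0,0.07],[0,2,-48,0,0,0,0.07],[0,2,-48,0,0,0,0.07],[0,2,-48,0,0,0,0.07],[0,2,-48,0,0,0,0.07],[0,2,-48,0,0,0,0.05]]
  ]
}}

```text
time_s: 17.77
tool_pos: [0.5287, -0.4094, 0.1261]
tool_rot: [-179.4, 32.6, 179.2]
force: [0.1, 0.7, -0.5]
finger_gap: 0.0416
```

Run:
```python
from w import *
im,W=shot("w10"); comps(W,.01,.1)
print(env.sense()['joints'].round(1))
plan(0,32,[532,-436,130])
```

```text
17.82 [ 528.3 -409.   125.3] [-179.4   32.5  179.3] [ 0.3 -1.5 -0.7] 41.9
[  135     0   468   228 24288] z 0.01 0.052 (522.4, -382.5, 231.4, 201.1, 89.6)
[ 541  187   75   60 3055] z 0.01 0.05 (641.8, -114.6, 88.2, 42.1, 9.9)
[628 207  12  29 211] z 0.01 0.033 (660.5, -21.8, 32.1, 5.9, 19.8)
[ 488  225   49   70 1524] z 0.01 0.099 (685.8, -184.3, 23.5, 14.9, -45.6)
[381 240  32  36 544] z 0.01 0.062 (719.1, -302.9, 43.9, 12.0, 70.1)
[ 60.1  50.  -27.4 111.5 210.9   2.9 -75.9]
d [  3.7 -27.    4.7] rv(10deg) [0.051 0.053 0.099] approach [ 0.5299  0.     -0.848 ]
```

View pics/w10.png

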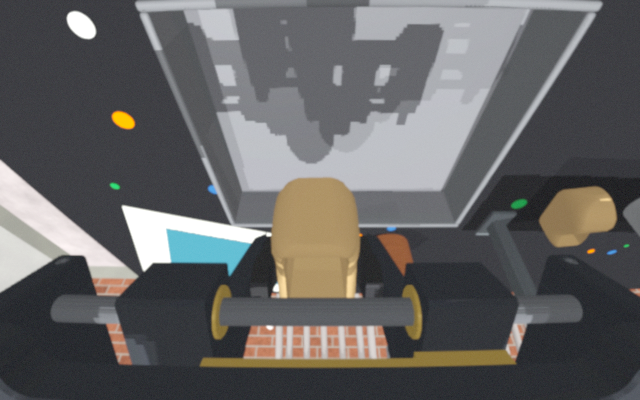

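The tool is near the wrist's j6 lower limit (2.9°) at this yaw. I'll turn the slant toward the radial direction, which should ease it, and place the clog diagonally in the tub.

Call:
{"name": "jog_arm", "arguments": {
  "motion": [
    [[0,-4,-1,1,0,0,-0.3],[0,-5,-2,1,0,0,-0.4],[0,-5,-3,1,0,0,-0.5],[0,-5,-3,1,0,0,-0.6],[0,-5,-3,0,0,0,-0.6],[0,-5,-2,0,0,0,-0.6],[0,-5,-2,0,0,0,-0.5],[0,0,0,0,0,0,0]]
  ]
}}

```text
time_s: 18.82
tool_pos: [0.4965, -0.4164, 0.1302]
tool_rot: [-179.6, 32.5, 144.8]
force: [-0.0, -0.1, -0.3]
finger_gap: 0.0416
```

Run:
```python
from w import *
im,W=shot("w11"); comps(W,.01,.1,1500)
print(env.sense()['joints'].round(1))
plan(-35,32,[494,-425,130])
```

```text
18.88 [ 496.3 -417.1  130.3] [-179.6   32.5  144.8] [-0.  -0.9 -1.2] 42.4
[ 171    0  203  216 8978] z 0.01 0.051 (443.2, -442.0, 194.0, 98.5, -54.5)
[  357     0   193   236 11460] z 0.01 0.051 (587.9, -320.8, 230.8, 118.1, -49.7)
[ 474  206   79   89 4547] z 0.01 0.1 (741.1, -314.9, 65.6, 59.4, -27.8)
[ 36.3  45.3  -0.3 122.8 179.6  20.6 -88.7]
d [-2.3 -7.9 -0.3] rv(10deg) [0.057 0.019 0.04 ] approach [ 0.4341 -0.3039 -0.848 ]
```

View pics/w11.png

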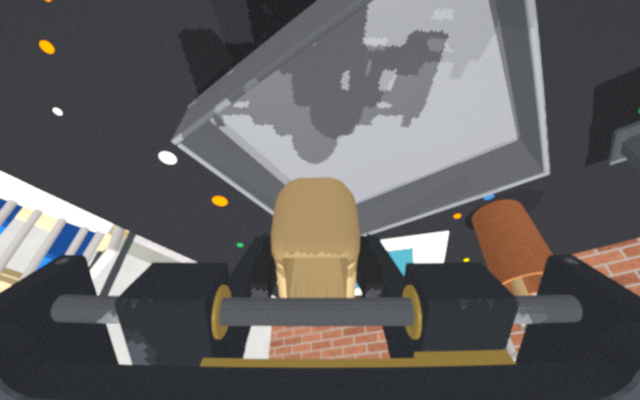

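Wrist joints are comfortable now (j6 20.6°) and the tub outline is clear below. Lowering in stages.

Call:
{"name": "jog_arm", "arguments": {
  "motion": [
    [[0,3,-7,-5,0.057,0.019,0.04],[0,2.7,-7,-20,0,0,0],[0,0,0,-30,0,0,0],[0,0,0,-20,0,0,0],[0,0,0,-12,0,0,0],[0,0,0,-8,0,0,0],[0,0,0,-5,0,0,0],[0,0,0,0,0,0,0]]
  ]
}}

```text
time_s: 19.88
tool_pos: [0.5017, -0.4317, 0.031]
tool_rot: [179.9, 32.1, 144.8]
force: [-0.7, 0.1, -0.7]
finger_gap: 0.0421
```

Run:
```python
from w import *
im,W=shot("w12"); print(env.sense()['joints'].round(1))
plan(-35,32,[502,-431,21])
im,W=shot("s12","scene")
cv2.imwrite("pics/s12c.png",cv2.resize(im[130:330,60:300],None,fx=3,fy=3,interpolation=cv2.INTER_CUBIC))
```

```text
19.93 [ 501.8 -431.7   31.2] [179.9  32.1 144.8] [-0.7 -0.3 -1.2] 42.0
[ 38.1  57.2  -1.2 120.4 180.8  29.6 -88.2]
d [  0.2   0.7 -10.2] rv(10deg) [-0.001  0.01   0.014] approach [ 0.4341 -0.3039 -0.848 ]
19.98 [ 501.9 -431.7   31.4] [179.9  32.1 144.8] [-0.   0.2 -0.1] 41.9
```

View pics/s12c.png

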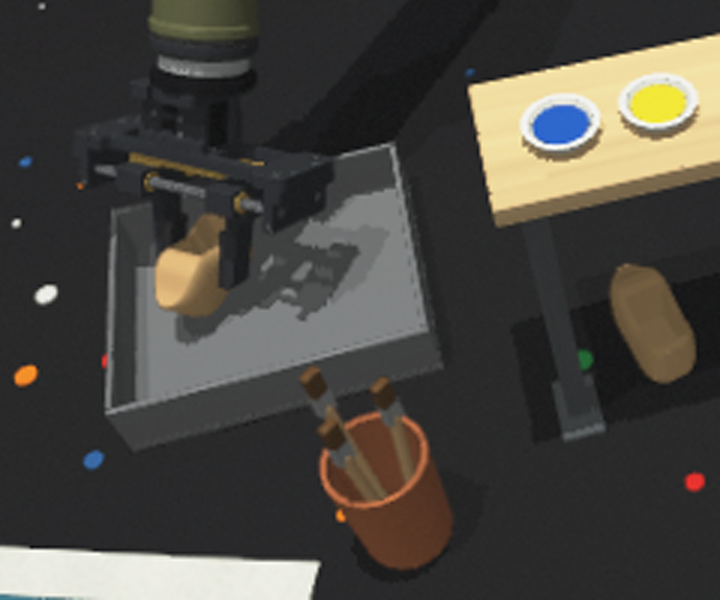

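The scene view shows the clog level in the tub's left half at (190,275), with the gripper body just above the near-left wall. Finishing slowly while watching force.

Call:
{"name": "jog_arm", "arguments": {
  "motion": [
    [[0,0,0,-3,0,0,0],[0,0,0,-3,0,0,0],[0,0,0,-3,0,0,0],[0,0,0,0,0,0,0]]
  ]
}}

```text
time_s: 20.48
tool_pos: [0.5015, -0.4314, 0.0215]
tool_rot: [179.9, 32.0, 144.8]
force: [-0.4, -0.1, -0.3]
finger_gap: 0.0415
```

Call:
{"name": "jog_arm", "arguments": {
  "motion": [
    [[0,0,0,-2,0,0,0],[0,0,0,0,0,0,0],[64,0,0,0,0,0,0],[64,0,0,0,0,0,0],[64,0,0,0,0,0,0],[64,-8,6,16,0,0,0],[64,-17,12,34,0,0,0],[64,-17,12,34,0,0,0],[64,-17,12,34,0,0,0],[64,0,0,0,0,0,0]]
  ]
}}

```text
time_s: 21.72
tool_pos: [0.4413, -0.389, 0.1407]
tool_rot: [180.0, 32.2, 144.8]
force: [0.7, -0.0, -0.5]
finger_gap: 0.0564
```

Run:
```python
from w import *
im,W=shot("w13"); comps(W,.02,.1,600)
z=W[...,2]
plan(7.5,32,[550,-127,166])
print(env.sense()['joints'].round(1))
```

```text
21.77 [ 442.3 -389.5  139.6] [179.9  32.2 144.8] [ 0.5  0.4 -0.3] 56.0
[  210    18   305   248 16097] z 0.02 0.052 (521.7, -382.6, 230.8, 201.4, 89.7)
[ 294  149   44   71 2464] z 0.02 0.055 (497.8, -429.3, 89.7, 41.9, -33.1)
[ 587  183   53   75 1706] z 0.02 0.1 (688.7, -180.5, 20.4, 18.1, -2.8)
[ 460  233   72   53 1500] z 0.02 0.092 (724.5, -310.7, 63.1, 27.6, 89.6)
d [107.7 262.5  26.4] rv(10deg) [-2.000e-03  1.700e-02  4.266e+00] approach [ 0.5254  0.0692 -0.848 ]
[ 38.6  42.9  -1.4 131.9 181.2  26.9 -88.5]
```

View pics/w13.png

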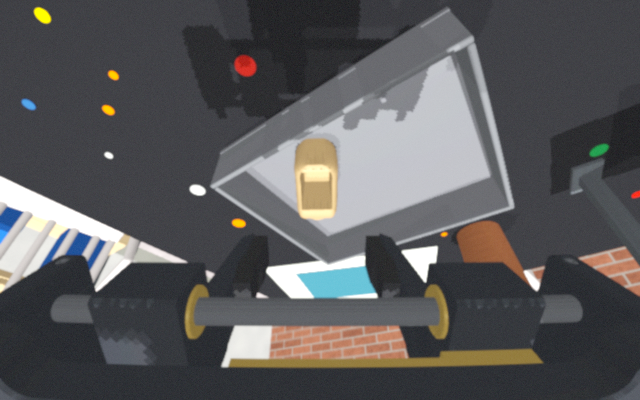

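The first small clog stands flat in the tub: (498,-429), top at 55 mm, clear of the walls (px 317,180). Now to the right under-ledge clog.

Call:
{"name": "jog_arm", "arguments": {
  "motion": [
    [[72,7,22,3,0,0,0.368],[72,7,22,3,0,0,0.368],[72,9,22,3,0,0,0.368],[72,9,22,3,0,0,0.368],[72,9,22,3,0,0,0.368],[72,9,22,2,0,0,0.368],[72,9,22,2,0,0,0.368],[72,10,22,2,0,0,0.368],[72,10,22,2,0,0,0.368],[72,10,22,2,0,0,0.368],[72,10,22,1,0,0,0.368],[72,10,20.4,1,0,0,0.37]]
  ]
}}

```text
time_s: 23.28
tool_pos: [0.5523, -0.1256, 0.1649]
tool_rot: [179.9, 32.0, -170.7]
force: [-0.1, 0.6, 0.5]
finger_gap: 0.0632
```

Run:
```python
from w import *
im,W=shot("w14"); comps(W,.01,.1,600)
plan(9,32,[551.3,-127.1,166.5])
print(env.sense()['joints'].round(1))
```

```text
23.32 [ 554.2 -123.3  165.6] [ 179.9   32.2 -170.5] [1.6 1.8 0.3] 63.7
[   0    0  173  169 9649] z 0.01 0.052 (589.7, -318.7, 223.9, 113.2, -50.6)
[ 462    0  133   66 6438] z 0.01 0.062 (450.5, -2.9, 62.2, 41.0, -78.0)
[ 295  151   39   62 2135] z 0.01 0.05 (640.8, -112.9, 86.3, 41.6, 8.9)
[ 586  155   54   74 2457] z 0.012 0.056 (609.1, 275.3, 111.7, 56.9, 47.5)
[ 382  170   56   60 2592] z 0.01 0.057 (648.7, 4.0, 58.3, 56.6, 84.4)
[241 187  23  49 682] z 0.01 0.081 (688.9, -179.9, 17.1, 16.3, -2.4)
[ 106  194   78   71 3712] z 0.01 0.1 (741.5, -311.8, 65.8, 62.7, -52.4)
[490 219  44  59 906] z 0.01 0.1 (700.2, 171.7, 23.6, 15.1, -46.7)
[ 543  229   97   67 2168] z 0.01 0.092 (764.2, 439.4, 312.4, 58.3, 74.2)
d [-2.9 -3.8  0.9] rv(10deg) [-0.014  0.02  -0.057] approach [ 0.5234  0.0829 -0.848 ]
[ 23.9  39.5 -13.4 131.4 193.9  20.2 -79.1]
```

View pics/w14.png

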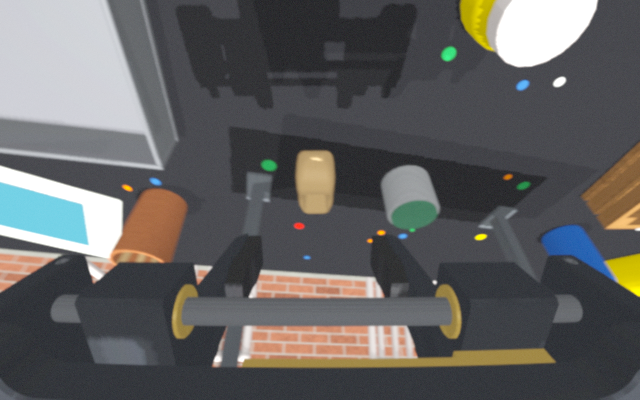

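The clog is at (316,180), measured centre about (643,-112.8), axis 9°. Advancing.

Call:
{"name": "jog_arm", "arguments": {
  "motion": [
    [[72,0,0,0,0,0,-0.03],[72,16,2.5,-25.5,0,0,0],[72,16,2.5,-25.5,0,0,0],[72,16,2.5,-25.5,0,0,0],[72,14,2,-24,0,0,0],[72,0,0,0,0,0,0],[72,0,0,0,0,0,0]]
  ]
}}

```text
time_s: 24.2
tool_pos: [0.6127, -0.1183, 0.0647]
tool_rot: [179.9, 32.0, -171.4]
force: [1.1, -0.5, 0.6]
finger_gap: 0.0635
```

Run:
```python
from w import *
im,W=shot("w15"); comps(W,.01,.1,600)
plan(9,32,[645,-112.5,14])
print(env.sense()['joints'].round(1))
```

```text
24.25 [ 612.9 -118.3   65.1] [ 179.9   32.  -171.4] [ 1.  -1.8  0.3] 63.2
[    0     3    98   213 11748] z 0.01 0.05 (582.7, -275.6, 118.4, 54.6, -32.6)
[ 287  180   60   87 4604] z 0.01 0.05 (641.4, -113.1, 88.0, 41.6, 8.8)
[ 371  205  135   92 6687] z 0.01 0.1 (622.3, -41.9, 133.6, 57.2, 59.9)
[ 198  228   65   69 2762] z 0.01 0.1 (635.3, -165.5, 105.6, 29.1, -9.7)
[  63  236   76   47 1705] z 0.01 0.052 (728.1, -304.8, 61.4, 30.0, 66.2)
d [ 32.1   5.8 -51.1] rv(10deg) [-0.005  0.001  0.033] approach [ 0.5234  0.0829 -0.848 ]
[ 18.2  52.9  -9.2 124.5 190.5  27.2 -77.4]
```

View pics/w15.png

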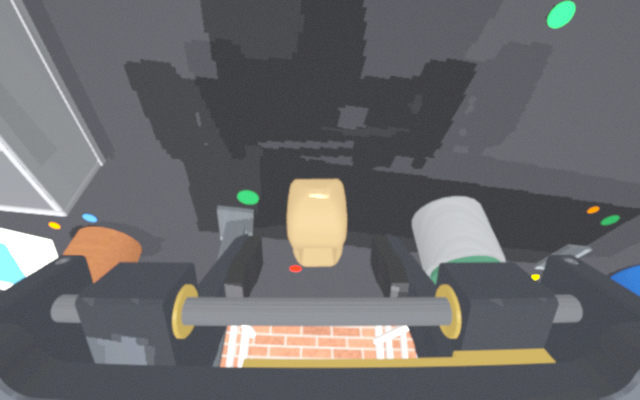

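The clog is centred between the fingers at (317,222). Gripping and withdrawing.

Call:
{"name": "jog_arm", "arguments": {
  "motion": [
    [[72,12,2,-19,0,0,0.03],[72,11,2,-17,0,0,0],[72,9,1.5,-15,0,0,0],[72,0,0,0,0,0,0],[0,0,0,0,0,0,0],[0,0,0,0,0,0,0],[0,0,0,0,0,0,0],[0,0,0,0,0,0,0]]
  ],
  "grip_force": 25
}}

```text
time_s: 25.25
tool_pos: [0.6454, -0.1124, 0.0138]
tool_rot: [179.9, 32.0, -171.0]
force: [-2.4, -0.7, 4.2]
finger_gap: 0.0417
```

Call:
{"name": "jog_arm", "arguments": {
  "motion": [
    [[0,0,0,10,0,0,0],[0,-16,-2,12,0,0,0],[0,-22,-3,16,0,0,0],[0,-22,-3,16,0,0,0],[0,-22,-3,16,0,0,0],[0,-22,-3,16,0,0,0],[0,-20,0,20,0,0,0],[0,0,0,0,0,0,0]]
  ]
}}

```text
time_s: 26.25
tool_pos: [0.5208, -0.1264, 0.1206]
tool_rot: [180.0, 32.0, -171.0]
force: [0.7, 0.5, -0.5]
finger_gap: 0.0419
```

Run:
```python
from w import *
im,W=shot("w16")
print(env.sense()['joints'].round(1))
plan(-33,32,[554,-348,130])
```

```text
26.3 [ 522.2 -126.3  120.1] [ 180.    32.1 -171. ] [ 1.4 -0.2 -0.4] 41.8
[ 22.7  45.6  -9.6 137.8 193.1  32.7 -76.2]
d [  31.8 -221.7    9.9] rv(10deg) [-0.     0.013 -4.201] approach [ 0.4444 -0.2886 -0.848 ]
```

View pics/w16.png

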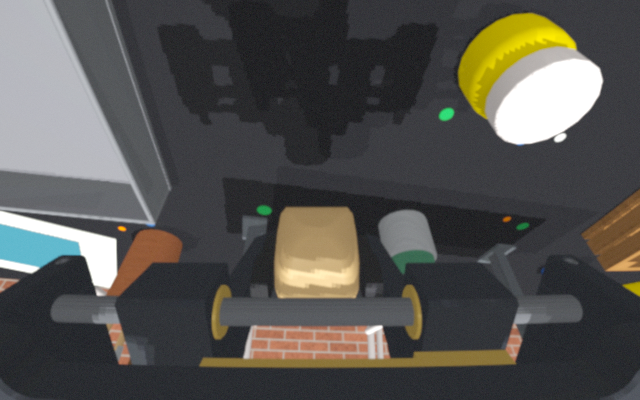

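Call:
{"name": "jog_arm", "arguments": {
  "motion": [
    [[0,0,-21.5,2,0,0,-0.42],[0,0,-21.5,2,0,0,-0.42],[0,0,-21.5,2,0,0,-0.42],[0,0,-21.5,2,0,0,-0.42],[0,0,-21.5,2,0,0,-0.42],[0,4,-21.5,0,0,0,-0.42],[0,5,-21.5,0,0,0,-0.42],[0,5,-21.5,0,0,0,-0.42],[0,5,-21.5,0,0,0,-0.42],[0,5,-21.5,0,0,0,-0.42],[0,0,0,0,0,0,0],[0,0,0,0,0,0,0]]
  ]
}}

```text
time_s: 27.8
tool_pos: [0.5453, -0.3403, 0.1291]
tool_rot: [179.9, 32.0, 147.0]
force: [0.1, -0.5, -0.5]
finger_gap: 0.0422
```

Run:
```python
from w import *
im,W=shot("w17"); comps(W,.02,.1,600)
print(env.sense()['joints'].round(1))
plan(-33,32,[546,-341,22])
```

```text
27.85 [ 545.2 -340.2  129. ] [179.9  32.  147. ] [-0.3 -0.4 -0.1] 41.7
[   51     0   230   252 13213] z 0.02 0.055 (521.2, -414.1, 199.1, 168.8, -0.5)
[ 300    0  138  213 4742] z 0.02 0.051 (576.1, -299.7, 204.6, 107.3, -41.9)
[ 532  156   75   88 2484] z 0.02 0.1 (685.5, -183.7, 23.3, 14.5, -50.4)
[ 397  219   65   56 2243] z 0.02 0.076 (726.4, -309.6, 64.9, 31.7, 81.9)
[ 25.2  45.3   1.6 123.5 173.   20.7 -89.7]
d [   0.8   -0.8 -107. ] rv(10deg) [-0.01   0.002 -0.009] approach [ 0.4444 -0.2886 -0.848 ]
```

View pics/w17.png

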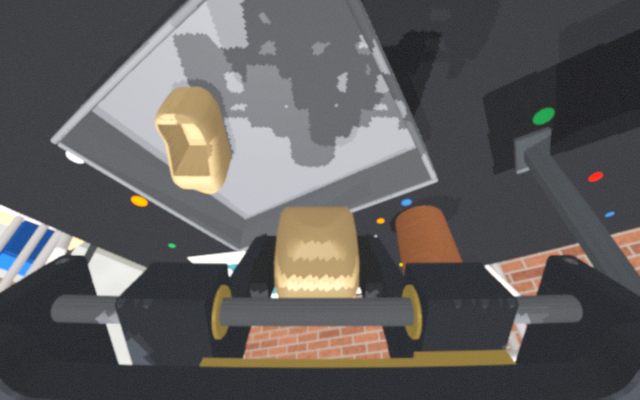

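The first small clog is on the left (192,140), and there is free space below the held one. Lowering in stages.

Call:
{"name": "jog_arm", "arguments": {
  "motion": [
    [[0,0.5,-0.5,-20,0,0,0],[0,0,0,-30,0,0,0],[0,0,0,-25,0,0,0],[0,0,0,-12,0,0,0],[0,0,0,-8,0,0,0],[0,0,0,-5,0,0,0],[0,0,0,0,0,0,0]]
  ]
}}

```text
time_s: 28.72
tool_pos: [0.5462, -0.3417, 0.0296]
tool_rot: [179.9, 32.1, 147.0]
force: [0.5, -0.2, 0.3]
finger_gap: 0.0415
```

Call:
{"name": "jog_arm", "arguments": {
  "motion": [
    [[0,0,0,-3,0,0,0],[0,0,0,-3,0,0,0],[0,0,0,-2,0,0,0],[0,0,0,0,0,0,0]]
  ]
}}

```text
time_s: 29.22
tool_pos: [0.5461, -0.3416, 0.0212]
tool_rot: [179.9, 32.0, 147.0]
force: [-0.5, -0.3, -0.9]
finger_gap: 0.0421
```

Run:
```python
from w import *
im,W=shot("s18","scene")
cv2.imwrite("pics/s18c.png",cv2.resize(im[130:330,60:300],None,fx=3,fy=3,interpolation=cv2.INTER_CUBIC))
```

```text
29.27 [ 546.1 -341.6   21.3] [179.9  32.  147. ] [-0.5 -0.5 -0.9] 41.7
```

View pics/s18c.png

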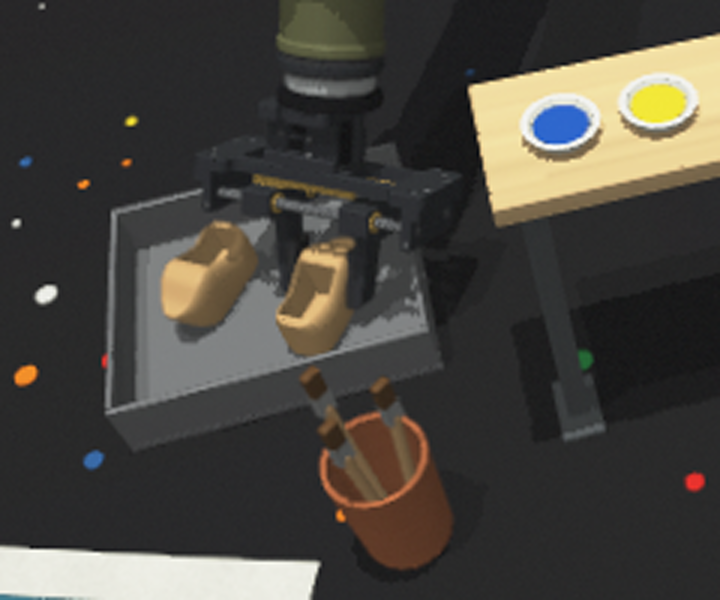

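Both small clogs are in the tub, side by side, at (210,275) and (315,300). Lowering the last bit, releasing and retreating along the tool axis.

Call:
{"name": "jog_arm", "arguments": {
  "motion": [
    [[0,0,0,-2,0,0,0],[0,0,0,0,0,0,0],[64,0,0,0,0,0,0],[64,0,0,0,0,0,0],[64,0,0,0,0,0,0],[64,-8,5,16,0,0,0],[64,-18,11.5,34,0,0,0],[64,-18,11.5,34,0,0,0],[64,-18,11.5,34,0,0,0],[64,-40,20,20,0,0,0],[64,-50,25,10,0,0,0],[64,0,0,0,0,0,0]]
  ]
}}

```text
time_s: 30.78
tool_pos: [0.4482, -0.2692, 0.151]
tool_rot: [177.5, 33.1, 145.9]
force: [0.6, 0.1, -1.1]
finger_gap: 0.0564
```

Call:
{"name": "jog_arm", "arguments": {
  "motion": [
    [[64,-20,40,5,0,0,0],[64,-20,40,5,0,0,0],[64,-10,40,0,0,0,0],[64,0,40,0,0,0,0],[64,0,40,0,0,0,0],[64,0,0,0,0,0,0]]
  ]
}}

```text
time_s: 31.52
tool_pos: [0.4851, -0.1289, 0.1392]
tool_rot: [174.8, 34.6, 144.5]
force: [-0.3, -0.1, -0.5]
finger_gap: 0.0565
```

Run:
```python
from w import *
im,W=shot("t19","top"); comps(W,.012,.26,60,(.38,.8,-.56,.56))
# inside containers: height above
for nm,b in(("tub",(.445,.6,-.48,-.29)),("crate",(.44,.585,.28,.50))):
    Q=W.reshape(-1,3); Q=Q[(Q[:,0]>b[0])&(Q[:,0]<b[1])&(Q[:,1]>b[2])&(Q[:,1]<b[3])]
    print(nm,"floor",np.nanpercentile(Q[:,2],10).round(4),"max",np.nanmax(Q[:,2]).round(4))
comps(W,.018,.09,60,(.43,.615,-.49,-.28)); 
cv2.imwrite("pics/t19c.png",im)
im,W=shot("s19","scene"); comps(W,.018,.09,60,(.43,.615,-.49,-.28)); comps(W,.006,.1,100,(.6,.7,-.15,.15))
```

```text
31.57 [ 484.4 -130.7  139.7] [174.9  34.7 144.6] [ 0.9  0.5 -0.1] 56.1
[430 115  41  35 728] z 0.012 0.178 (745.0, -313.1, 68.1, 66.5, 3.5)
[119 119  35  20 389] z 0.012 0.093 (783.1, 532.5, 75.4, 15.8, -54.8)
[195 130  33  26 608] z 0.012 0.151 (730.7, 314.0, 60.9, 52.5, -36.3)
[ 240  134  185   56 9226] z 0.22 0.249 (653.4, -3.6, 400.7, 110.9, 87.7)
[ 132  177  115   96 2295] z 0.012 0.06 (511.3, 386.9, 284.0, 221.9, -81.8)
[ 427  181   89   76 1480] z 0.012 0.055 (523.0, -383.4, 231.6, 201.0, 89.6)
[443 194  27  31 536] z 0.012 0.059 (545.9, -342.3, 90.7, 43.1, -33.2)
[ 197  199   28   49 1050] z 0.012 0.072 (518.2, 325.6, 129.2, 57.2, 7.5)
[ 155  205   28   47 1048] z 0.013 0.071 (503.9, 442.6, 127.6, 57.0, 9.8)
[473 212  28  30 525] z 0.012 0.058 (501.3, -430.3, 88.4, 41.0, -32.2)
[ 321  223  103   63 2460] z 0.012 0.258 (453.5, -91.4, 227.3, 117.0, 77.6)
tub floor 0.0026 max 0.5282
crate floor 0.0049 max 0.0718
[443 194  27  31 427] z 0.018 0.059 (545.9, -342.3, 90.7, 43.1, -33.2)
[473 212  28  30 428] z 0.018 0.058 (501.3, -430.3, 88.4, 41.0, -32.2)
31.62 [ 483.9 -131.9  140.2] [175.   34.7 144.6] [ 0.5 -0.3 -0.2] 56.5
[155 182  18  14  78] z 0.018 0.052 (431.8, -339.7, 48.5, 3.6, -89.9)
[114 204  31  35 673] z 0.018 0.057 (503.0, -429.1, 90.3, 42.6, -34.6)
[152 210  30  37 672] z 0.018 0.057 (549.1, -339.8, 91.0, 43.0, -31.7)
[314 206  27  33 756] z 0.006 0.059 (656.5, 4.0, 58.1, 57.7, 27.7)
```

View pics/t19c.png

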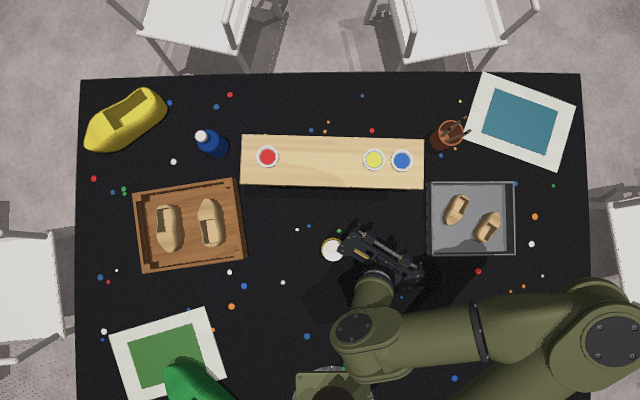

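View pics/s19.png

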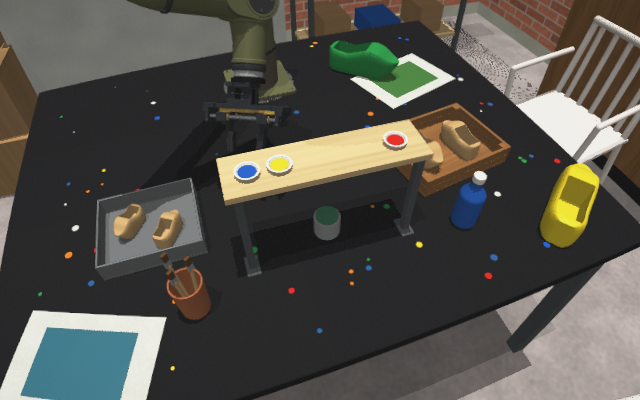

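All four clogs stand flat in their containers. The gripper hovers close to the jar, so I'll raise it and recheck the jar.

Call:
{"name": "jog_arm", "arguments": {
  "motion": [
    [[64,0,-5,20,0,0,0],[64,5,-5,30,0,0,0],[64,5,-5,35,0,0,0],[64,5,-5,35,0,0,0],[64,0,0,0,0,0,0],[64,0,0,0,0,0,0]]
  ]
}}

```text
time_s: 32.38
tool_pos: [0.4978, -0.1537, 0.2605]
tool_rot: [175.1, 34.7, 144.5]
force: [-0.2, 0.5, -0.4]
finger_gap: 0.0563
```

Run:
```python
from w import *
im,W=shot("t20","top"); comps(W,.012,.1,60,(.38,.58,-.06,.06)); print(env.sense()['joints'].round(1))
cv2.imwrite("pics/t20c.png",cv2.resize(im[170:290,230:530],None,fx=2.6,fy=2.6))
im,W=shot("w20"); comps(W,.01,.1,400,(.38,.58,-.06,.06))
```

```text
32.42 [ 497.7 -153.1  259.9] [175.   34.6 144.5] [-0.6 -0.4 -0.1] 56.4
[321 238  23  23 434] z 0.018 0.064 (444.6, -4.4, 59.8, 57.6, 89.6)
[ 51.   45.8 -83.6 136.6  96.9  67.9 -35.6]
32.48 [ 497.8 -152.6  259.7] [175.   34.6 144.5] [-0.4 -0.1  0.2] 56.5
```

View pics/t20c.png

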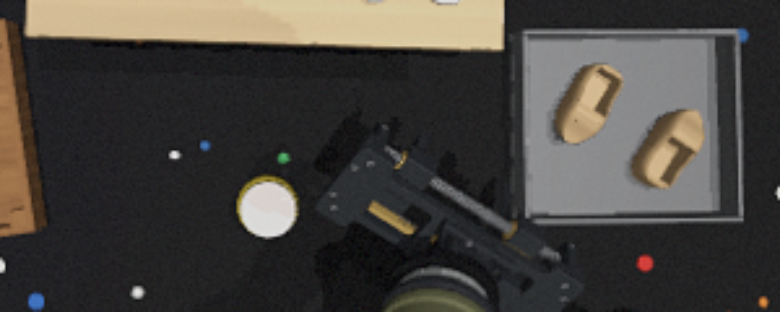

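The jar has not moved: (444.6,-4.4) now, (444.9,-4.4) at the start. The arm touches nothing. Handing in.

Run:
```python
from plant import env
print(env.close_job())
```

```text
the job is handed in; nothing more can be done
None
```

All four clogs are off the table and sorted, and I handed the job in at about 32.5 s of the 72 s allowed. The two big clogs are in the slatted crate. The two small ones, taken from under the ledge with the tool slanted about 32°, are in the grey tub.

- **Clogs:** the last top view shows each clog standing upright, not touching another clog or a wall. The big ones are at about (518, 326) and (504, 443) mm, with tops at about 72 mm. The small ones are at about (546, -342) and (501, -430) mm, with tops at 57–59 mm. I took these heights as flat on the sole; the depth reads a few mm high there.
- **Bystanders:** the jar, tin, brush pot and paint bottle are within about 1 mm of where they started. The force readings between moves stayed below about 10 N, and the gripper was open and clear of everything at the end.
- **Things that did not go as planned:**
    - I first tried to set the small clogs parallel to the tub. That brought wrist joint 6 close to its lower limit (2.9° against 2.42°), so I placed them diagonally instead.
    - On the final retreat joint 3 came close to its limit (-83.6° against -84.43°).
    - Some moves were cut short by the speed limits and I corrected them.
    - The camera measurements of the left small clog differed by about 3 mm, and I used the middle value.

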